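Unpin the loaf feeder, wind the loaf into the arch, pin it again

TASK

Pull up the spring pin of the loaf feeder and twist it into its rest notch so that it stays out, then wind the crank by its grip, clockwise seen from above, until the front end of the loaf stands inside the arch. Then twist the pin back out of its rest notch and wind gently on until it snaps home into a hole, with the front end of the loaf still between the near and far faces of the arch; let go. Do not touch the loaf with the robot, and leave the jar, the mug and the brush where they are.

Things in the scene. Friction and masses are not known exactly. Their poses are not given: they have to be found in the camera images.
- feeder: The loaf feeder, a fixed bench machine with a grey base of 290 x 560 mm; place and yaw vary. Origin at table height under the crank axis. y: feed direction, from crank towards arch; x: from the crank and pin side to the bed side; z up. White gearbox under the crank 120 x 120 mm, top at 90 mm. The steel crank arm sweeps at 102 to 114 mm height.
- crank_axis (a point): Point on the crank's vertical axis, 160 mm above the table; axes as the feeder's. Clockwise seen from above feeds: 75 mm of pusher travel a turn, 1 to 2 turns needed. The crank has up to 0.7 rad of free play on its hub and starts anywhere in it. It takes about 4 N at the grip; with the pin in a hole it turns only through its play, then stands hard.
- grip: The crank's upright black grip: cylinder of 28 mm diameter, 62 mm tall; origin at its centre, 155 mm above the table, 60 mm from the crank axis. It spins freely on its own vertical axis (its x and y axes mean nothing), so a hand can hold it from above and travel round without turning.
- tee_mid (a point): Middle of the black T-handle bar of the spring pin: level bar 14 mm thick, 70 mm long, centre 135 mm above the table when the pin is home; y axis along the bar. It stands at x -20, y +170 mm from the crank axis. Below it a parallel cross pin works in a steel collar of 55 mm diameter, top at 104.5 mm: keep fingertips above that.
- pin (a joint): Lift of the spring pin in m: 0 home in a hole, 0.012 with its tip riding on the bar between holes, 0.016 parked in the rest notch, 0.020 or more clears the collar for twisting, 0.027 end of travel. The spring pulls down with 6 N at 0, 13 N at the top.
- pin_tip (a point): Tip of the spring pin, out of sight in a white cover (50 mm wide, top at 75 mm), inside which a bar with holes moves with the pusher. The holes lie 21 to 24 mm of pusher travel apart, unevenly. A hole is 3.6 mm wider than the pin; the pin snaps down into it when the bar is wound slowly under it, which is felt at the crank as a hard stop.
- tee (a joint): Twist of the T-handle in rad, anticlockwise seen from above: 0 at start (bar along the feed; cross pin in the deep slot, the pin can go down), 1.134 (65 degrees) over the rest notch, a groove 4 mm deep in the collar. Both forgive about 0.09 rad. Twists only while lifted 0.020 or more; end stops at -0.09 and 1.25.
- loaf: Loaf of bread with dark petals on top, 105 mm wide, 130 mm long, 100 mm high, 0.3 to 0.6 kg, loose on the bed between low rails, 5 to 30 mm in front of the pusher, an 85 mm tall aluminium plate. Origin at the centre of its underside (30 mm above the table), y axis along the feed.
- loaf_nose (a point): Centre of the loaf's front end face (the end towards the arch), half way up.
- arch_mid (a point): Centre of the opening of the fixed aluminium arch over the bed, y axis along the feed. The arch is 44 mm thick along the feed, so its near and far faces lie 22 mm either side of this point; 175 mm tall over all with a knob to 195 mm. Its place along the bed varies by 50 mm.
- jar: Bystander: amber glass jar, 72 mm diameter, 110 mm tall, beside the gearbox; origin at its underside.
- mug: Bystander: white mug, 80 mm diameter, 90 mm tall, beside the gearbox; origin at its underside.
- brush: Bystander: wooden brush lying on the table on the robot's side of the machine.

How it is judged (in metres and radians):
On the way, in this order (a step that is already met when the one before it is completed fails the run):
1. the spring pin is pulled up and twisted into its rest notch (value of joint pin between 0.0145 and 0.018 m and value of joint tee above 1 rad), for 0.3 s.
2. with the pin parked, the loaf is fed forward (20 mm or more) by the hand on the crank's grip (value of joint pin above 0.0145 m and distance of loaf_nose from where it was at the start of the episode above 0.02 m and contact force between the fingers and grip above 0.5 N), for 0.1 s.
At the end, for the whole second after the job is handed in: The pin is home in a hole (lift under 3 mm), the front end of the loaf lies between the near and far faces of the arch (within 22 mm of its middle along the feed), the loaf stands upright and at rest on the bed (value of joint pin below 0.003 m and y of loaf_nose in the frame of arch_mid between -0.022 and 0.022 m and linear speed of loaf below 0.01 m/s and angle between loaf's own z axis and vertical below 0.1 rad); the robot touches nothing.
It fails at once if the robot touches the loaf (contact force between any of the arm, the fingers and loaf above 1 N).
It fails at once if the jar, mug or brush is moved by more than 30 mm (distance of any of jar, mug, brush from where it was at the start of the episode above 0.03 m).
It also fails if it takes over 72 s, if anything falls off the work surface, if the arm or the gripper's body presses on something with over 40 N, if the wrist force passes 120 N, or if a joint passes its speed limit or range.

ROBOT

A 6-joint arm with a two-finger parallel gripper is mounted at the origin on the work surface. World frame = base frame: x ahead of the robot, y to its left, z up, the work surface at z = 0. Lengths are in m, angles in degrees, forces in N, time in s.
With the tool pointing down it reaches from about 0.4 to 0.825 m from the base axis. Payload 7 kg.
Tool frame: the origin (TCP) lies midway between the tips of the shut fingers; the grasp point (between the pads) lies 19 mm behind it (r.hold_point_z is the distance from the TCP to the grasp point, in m); y points along the fingers, z is the direction in which the jaws open and shut, and the axes are right-handed (so a half turn about y gives the same grasp; the last joint's range is limited). The gripper opens to 88 mm and grips with 3 to 60 N. Pads are 19 mm wide; open, the fingers measure 130 mm over their backs; the gripper's body (78 mm by 193 mm) begins 47 mm behind the grasp point.
Start: joints at [-58.78, 20.546, 0.682, 0, -70.136, -16.507], TCP at [0.171, -0.653, 0.227] pointing down, gripper open.
Joint ranges: [-176.03, 176.03], [-82.01, 121.73], [-58.28, 71.71], [-173.87, 95.51], [-174.79, -0.11], [-173.66, 173.66]. Speed limits (degrees/s): [136.94, 136.94, 172.46, 180, 180, 180].

INTERFACE

Orientations are given as [roll, pitch, yaw] about the fixed x, y, z axes, in that order (R = Rz(yaw) Ry(pitch) Rx(roll)).
In Python, from plant import r, imaging gives the robot as it stands.
- The arm moves only by the tool drive_tool, never from a script. Its argument "deltas" is a list of rows, each a list of 6 numbers: the shift along the world's x, y, z in cm, then the turn, a rotation vector about the world's x, y, z in rad. In form: [[tx, ty, tz, rx, ry, rz], ...]. A call has exactly 8 rows; each row is the pose to reach, as a shift and turn from the pose commanded when the call began; what a row does not reach only later rows make up. A row lasts 1/12 s, in which the tool goes at most 41.7 mm and 7.16 degrees, less where a joint would pass 70% of its speed; a pose out of reach is approached as far as the arm can. A call with a gripper value outside its range is refused whole. "claw" is the opening, from 0 (shut) to 1 (fully open), set as the call begins (left out, the last holds). The fingers move at their own pace and stop on an object; "squeeze" is the grip in N (left out, the last holds). Time passes only in rows, so rows that repeat a pose let the fingers close, or fill a call up. It gives the time, the measured TCP pose, the force and the opening at its end, in the units of the state.
- r.get_state(): the state, without advancing time (a new reading comes with each control period).
- imaging.capture(name): name is "scene" or "top" or "wrist"; returns the picture (400x640x3 uint8, red, green, blue); there is no depth.
- imaging.get_calibration(name): a dict with "mtx" (3x3 intrinsics, pixels), "R" (3x3) and "t" (3): a world point X has camera coordinates R X + t; the wrist camera has in their place "T_tool_cam" (4x4, takes a point from camera to tool coordinates, whose origin is the TCP and whose axes are the tool frame's). Camera axes: x right, y down, z forward; pixel columns grow to the right and rows downward; lengths in m; the calibration is good to about 2 mm. The wrist camera is an equidistant fisheye: a pixel r from the principal point sees the ray r / f radians off the axis. A picture is of the moment at which its call begins: read the wrist's pose just before it. get_calibration takes no time and is no camera call.
- r.close_job(): hands the job in, once; it reports no verdict.
Trained networks look in the newest picture that a camera, given by its name, has taken for a name from the list of things; names that differ only in an ending like _2 or _b are one class to them, and where a whole thing is asked for, a point or a joint stands for the part that bears it (a point fixed in the world has none). Each returns a list of dicts, best first, with "score" (0 to 1); they miss things now and then, are a little off and sometimes report something else, mostly with a low value. They report only what shows in the picture. A call takes as long as a camera call.
- imaging.search_frame(camera, label): "bbox" ([left, top, right, bottom] in pixels, round what is visible of it).
- imaging.outline_of(camera, label): "region" (400x640 bool, what is visible of it) and "bbox" ([left, top, right, bottom] in pixels, round what is visible of it).
- imaging.landmark_of(camera, label): "position" ([column, row] in pixels: a listed point, or the origin of a listed thing).
The state is a dict: "time_s": time; "joints": joint angles; "qd": joint speeds; "joint_torque": joint torques, N m; "tcp_pos": TCP position; "eef_rot": TCP orientation; "contact_force": force on the tool from outside, world axes, zero at the start; "moment": the same for the moment, N m; "gripper_width": finger opening in m.
Only numpy, scipy, OpenCV 4.12 (cv2) and the standard library are available. Lean on these libraries where they do the work, as an engineer would, in place of code of your own. Each camera call takes 0.05 s, during which the arm holds its last target.

## Working session

There is one attempt and no reset: what is moved stays moved. The work goes in short steps, Python scripts to look and compute and a tool call to move; the robot and the scene stay as the last step left them, time stands still between calls to the robot, and variables do not carry over. Pictures are saved under pics/ and viewed, and the job is handed in when it is done.

Besides the shell and the picture viewer there is one more tool, called after "Call:" by a JSON object that holds its "fn" and its "kwargs", one argument or row to a line. drive_tool: Moves the arm, as the interface text tells. Its arguments: {"type":"object","properties":{"deltas":{"type":"array"},"claw":{"type":"number"},"squeeze":{"type":"number"}},"required":["deltas"]}

```bash
ls; mkdir -p pics; python3 - <<'E'
from plant import r, imaging
import cv2
print(r.get_state(), r.hold_point_z)
for n in ("scene","top","wrist"):
    im=imaging.capture(n); cv2.imwrite(f"pics/{n}0.png",im[:,:,::-1])
    c=imaging.get_calibration(n); print(n,{k:v.tolist() for k,v in c.items() if hasattr(v,'tolist')})
for n in ("scene","top"):
    for l in ("crank_axis","grip","tee_mid","loaf","loaf_nose","arch_mid","jar","mug","brush","feeder"):
        try: print(n,l,[(x['position'],x['score']) for x in imaging.landmark_of(n,l)[:2]])
        except Exception as e: print(n,l,e)
print(r.get_state()['time_s'])
E
```

```text
pics
{'time_s': 0.0, 'joints': array([-5.87795458e+01,  2.05913913e+01,  6.31746790e-01, -2.00914356e-02,
       -7.01375798e+01, -1.65080919e+01]), 'qd': array([ 0.02099235,  0.04614742, -0.01373554,  0.0499284 ,  0.10867637,
       -0.02594304]), 'joint_torque': array([ 3.51971694e-04, -5.82717919e+01,  2.93067473e+01,  6.99775279e+00,
        6.99288736e-03, -1.31287738e-04]), 'tcp_pos': array([ 0.17127423, -0.65237196,  0.2256079 ]), 'eef_rot': array([-8.99014162e+01,  9.52048703e-03,  1.47055282e+01]), 'contact_force': array([-0.13151641, -0.01777207,  0.05291576]), 'moment': array([ 0.03871243,  0.01356597, -0.09017905]), 'gripper_width': 0.08789695357305716} 0.0188
scene {'mtx': [[377.9635611445595, 0.0, 320.57675407045105], [0.0, 377.9635611445595, 198.07576362005608], [0.0, 0.0, 1.0]], 'R': [[-0.8137854412984175, 0.5811617596090974, 0.002065114717803894], [0.4425463522724918, 0.6219813986961751, -0.6459813199824446], [-0.3767041035362526, -0.5247762845670595, -0.7633504238126425]], 't': [0.4809564026723316, -0.12479058559153627, 1.0898051615315962]}
top {'mtx': [[362.4801181
[... 850 characters left out ...]
grip [([291.4, 142.1], 0.54)]
scene tee_mid [([356.3, 202.7], 0.69)]
scene loaf [([293.4, 250.2], 0.57), ([413.5, 246.6], 0.29)]
scene loaf_nose [([307.2, 257.7], 0.67)]
scene arch_mid []
scene jar [([238.7, 183.9], 0.79)]
scene mug [([290.5, 156.5], 0.88)]
scene brush [([411.1, 253.0], 0.78)]
scene feeder [([307.2, 201.4], 0.89)]
top crank_axis [([364.8, 211.0], 0.63), ([293.8, 219.3], 0.35)]
top grip [([387.2, 214.2], 0.61)]
top tee_mid [([292.5, 217.1], 0.63), ([266.1, 257.3], 0.45)]
top loaf [([315.9, 172.6], 0.66)]
top loaf_nose []
top arch_mid []
top jar [([415.7, 171.0], 0.56)]
top mug [([264.8, 259.2], 0.58)]
top brush [([263.0, 259.2], 0.57)]
top feeder [([358.1, 215.8], 0.93)]
1.15
```

View pics/scene0.png

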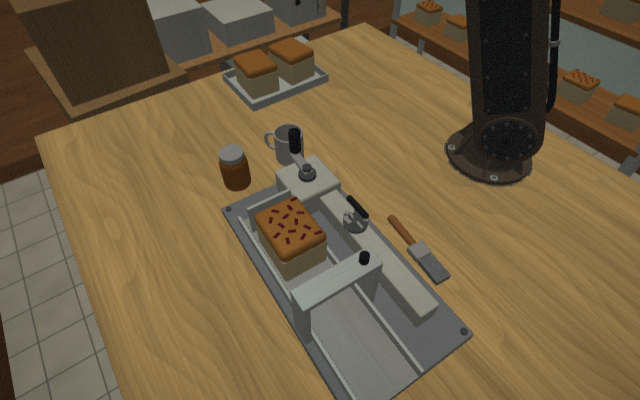

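View pics/top0.png

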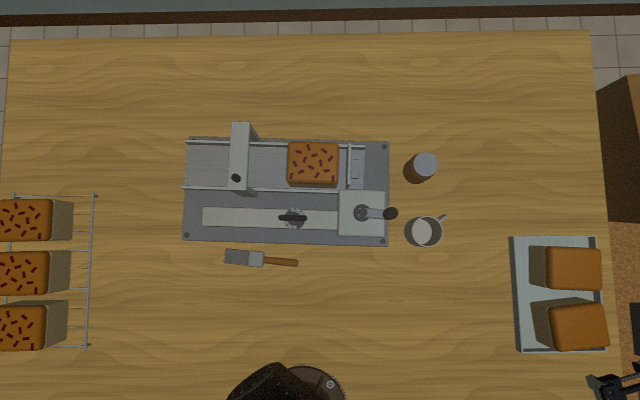

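View pics/wrist0.png

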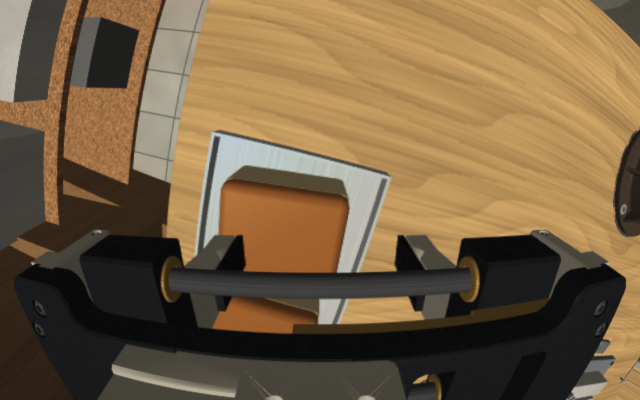

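```bash
cat > h.py <<'E'
import numpy as np, cv2
from plant import r, imaging
def ray(cam,px):
    c=imaging.get_calibration(cam);K,R,t=map(np.array,(c['mtx'],c['R'],c['t']))
    d=R.T@np.linalg.inv(K)@np.array([px[0],px[1],1.]); return -R.T@t,d
def onz(cam,px,z):
    o,d=ray(cam,px); return o+d*(z-o[2])/d[2]
def proj(cam,X):
    c=imaging.get_calibration(cam);p=np.array(c['mtx'])@(np.array(c['R'])@np.array(X)+c['t']);return p[:2]/p[2]
def tri(p1,p2):
    (a,d),(b,e)=ray('scene',p1),ray('top',p2)
    s=np.linalg.lstsq(np.c_[d,-e],b-a,rcond=None)[0];P,Q=a+s[0]*d,b+s[1]*e
    return (P+Q)/2,np.linalg.norm(P-Q)
E
python3 - <<'E'
from h import *
np.set_printoptions(precision=4,suppress=True)
print('tee',tri((356.3,202.7),(292.5,217.1)),onz('top',(292.5,217.1),.135),onz('scene',(356.3,202.7),.135))
print('crank',tri((307.3,151.6),(364.8,211)),onz('top',(364.8,211),.16),onz('scene',(307.3,151.6),.16))
print('grip',tri((291.4,142.1),(387.2,214.2)),onz('top',(387.2,214.2),.155),onz('scene',(291.4,142.1),.155))
for p in [(188,137),(389,141),(387,245),(182,241)]: print('base',onz('top',p,.01))
for s in ('scene','top'):
    im=cv2.imread(f'pics/{s}0.png')
    c=im[110:280,180:440] if s=='scene' else im[110:280,170:430]
    cv2.imwrite(f'pics/{s}0c.png',cv2.resize(c,None,fx=3,fy=3,interpolation=cv2.INTER_CUBIC))
E
```

```text
tee (array([0.505 , 0.0089, 0.1463]), np.float64(0.002951191085630419)) [0.5045 0.0109 0.135 ] [0.4995 0.0011 0.135 ]
crank (array([ 0.5143, -0.1594,  0.1678]), np.float64(0.00016917692181007274)) [ 0.5147 -0.1602  0.16  ] [ 0.5098 -0.1665  0.16  ]
grip (array([ 0.5123, -0.2179,  0.1519]), np.float64(0.01376284678221107)) [ 0.5067 -0.213   0.155 ] [ 0.5189 -0.2199  0.155 ]
base [0.7412 0.3148 0.01  ]
base [ 0.7197 -0.2502  0.01  ]
base [ 0.4309 -0.2347  0.01  ]
base [0.4503 0.3247 0.01  ]
```

View pics/scene0c.png

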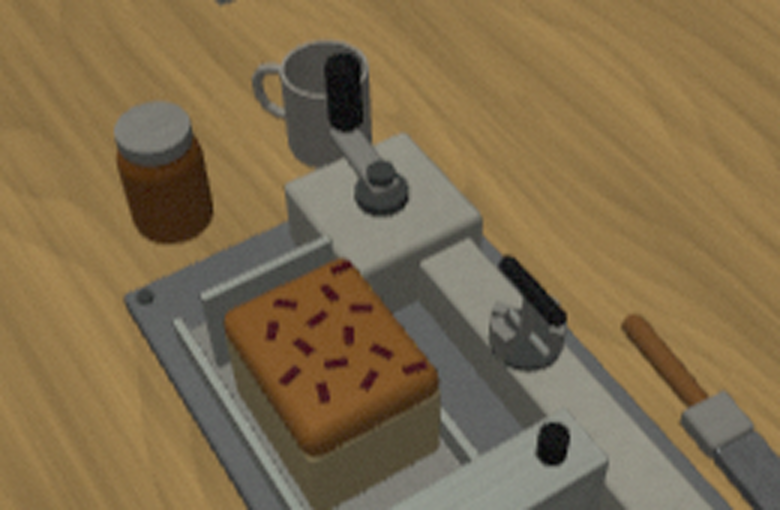

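View pics/top0c.png

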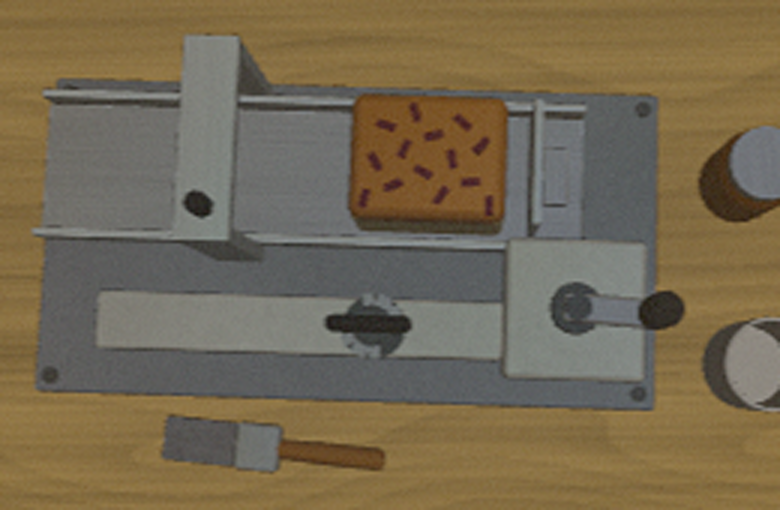

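```bash
python3 - <<'E'
from h import *
np.set_printoptions(precision=4,suppress=True)
S=lambda u,v:(180+u/3,110+v/3)
T=lambda u,v:(170+u/3,110+v/3)
print('tee',tri(S(534,291),T(368.5,323.5)),onz('top',T(368.5,323.5),.140),onz('scene',S(534,291),.139))
print('collar',onz('top',T(375,325),.1045),onz('scene',S(527,322),.1045))
print('hub',tri(S(380,170),T(576,306)))
print('grip',tri(S(344.5,93),T(661,310)),onz('top',T(663,310),.18),onz('scene',S(344.5,93),.155))
b=[onz('top',T(*p),.012)[:2] for p in [(58,79),(657,97),(654,409),(38,388)]]
print(b)
print('archtop',[onz('top',T(*p),.175)[:2] for p in [(185,35),(238,35),(174,235),(233,235)]],'knob',onz('top',T(198,203),.195))
print('loaf top',[onz('top',T(*p),.130)[:2] for p in [(356,97),(502,100),(352,218),(500,222)]])
print('jar',onz('top',T(770,162),.11),'mug',onz('top',T(766,362),.09))
E
```

```text
tee (array([0.5026, 0.0105, 0.1323]), np.float64(0.0005508637379644076)) [0.5024 0.0097 0.14  ] [0.5062 0.0146 0.139 ]
collar [0.5028 0.0074 0.1045] [0.5086 0.0138 0.1045]
hub (array([ 0.5161, -0.1587,  0.1213]), np.float64(0.0032078227192535043))
grip (array([ 0.5088, -0.2209,  0.1525]), np.float64(5.3321351061497235e-05)) [ 0.5071 -0.2174  0.18  ] [ 0.5102 -0.2184  0.155 ]
[array([0.7425, 0.3103]), array([ 0.7154, -0.2497]), array([ 0.4273, -0.237 ]), array([0.4549, 0.3222])]
archtop [array([0.7298, 0.1493]), array([0.729 , 0.1076]), array([0.5713, 0.1562]), array([0.5706, 0.1106])] knob [0.5927 0.133  0.195 ]
loaf top [array([0.6894, 0.0195]), array([ 0.6848, -0.1006]), array([0.5889, 0.0233]), array([ 0.5836, -0.0969])]
jar [ 0.6332 -0.3237  0.11  ] mug [ 0.4674 -0.3184  0.09  ]
```

Call:
{"fn": "drive_tool", "kwargs": {
  "deltas": [
    [1,2,0.3,0,0,0.07],
    [2.5,5,0.6,0,0,0.15],
    [4.2,8.4,0.9,0,0,0.25],
    [5.9,11.8,1.2,0,0,0.35],
    [7.6,15.2,1.5,0,0,0.45],
    [9.3,18.6,1.8,0,0,0.55],
    [11,22,2,0,0,0.65],
    [12.7,25.4,2,0,0,0.75]
  ],
  "claw": 0.7
}}

```text
time_s: 1.82
tcp_pos: [0.299, -0.3974, 0.2473]
eef_rot: [-90.1, 0.0, 58.0]
contact_force: [1.4, -0.0, 0.3]
gripper_width: 0.0614
```

Call:
{"fn": "drive_tool", "kwargs": {
  "deltas": [
    [1.7,3.4,0,0,0,0.07],
    [3.4,6.8,0,0,0,0.14],
    [5.1,10.2,0,0,0,0.21],
    [6.8,13.6,0,0,0,0.28],
    [8.5,17,0,0,0,0.35],
    [10.2,20.4,0,0,0,0.42],
    [11.9,23.8,0,0,0,0.48],
    [13.6,27.2,0,0,0,0.519]
  ]
}}

```text
time_s: 2.48
tcp_pos: [0.4349, -0.125, 0.2471]
eef_rot: [-90.1, -0.0, 87.6]
contact_force: [0.8, -1.4, -0.7]
gripper_width: 0.0613
```

Call:
{"fn": "drive_tool", "kwargs": {
  "deltas": [
    [1.7,3.4,0,0,0,0],
    [3.4,6.8,-0.5,0,0,0],
    [5,10,-1,0,0,0],
    [6.2,12.4,-1.7,0,0,0],
    [6.8,13.6,-2.4,0,0,0],
    [6.9,13.7,-3,0,0,0],
    [6.9,13.7,-3.5,0,0,0],
    [6.9,13.7,-3.5,0,0,0]
  ]
}}

```text
time_s: 3.15
tcp_pos: [0.5023, 0.0094, 0.2103]
eef_rot: [-89.9, 0.0, 87.4]
contact_force: [1.2, -0.5, -0.1]
gripper_width: 0.0616
```

```bash
cat >> h.py <<'E'
from scipy.spatial.transform import Rotation as Ro
def wproj(X,st):
    c=imaging.get_calibration('wrist');T=np.array(c['T_tool_cam']);K=np.array(c['mtx'])
    R=Ro.from_euler('xyz',st['eef_rot'],degrees=True).as_matrix()
    p=T[:3,:3].T@(R.T@(np.array(X)-st['tcp_pos'])-T[:3,3])
    th=np.arctan2(np.hypot(p[0],p[1]),p[2]);ph=np.arctan2(p[1],p[0])
    return K[:2,2]+K[0,0]*th*np.array([np.cos(ph),np.sin(ph)])
def wonz(px,z,st):
    c=imaging.get_calibration('wrist');T=np.array(c['T_tool_cam']);K=np.array(c['mtx'])
    d=np.array(px)-K[:2,2];n=np.hypot(*d);th=n/K[0,0];v=np.r_[np.sin(th)*d/n,np.cos(th)]
    R=Ro.from_euler('xyz',st['eef_rot'],degrees=True).as_matrix()
    o=R@T[:3,3]+st['tcp_pos'];w=R@T[:3,:3]@v
    return o+w*(z-o[2])/w[2]
E
python3 - <<'E'
from h import *
st=r.get_state();im=imaging.capture('wrist')
im=im[:,:,::-1].copy()
print(imaging.landmark_of('wrist','tee_mid')[:1])
for y in (-.035,0,.035):
    u=wproj([.503+y*.045,.0103+y,.142],st);print(u);cv2.circle(im,tuple(int(a) for a in u),2,(0,255,0),-1)
cv2.imwrite('pics/w1.png',im)
E
```

```text
[{'position': [318.1, 209.2], 'score': 0.79}]
[318.58792457 167.87078056]
[318.56989978 212.38651704]
[318.56734475 252.88057256]
```

View pics/w1.png

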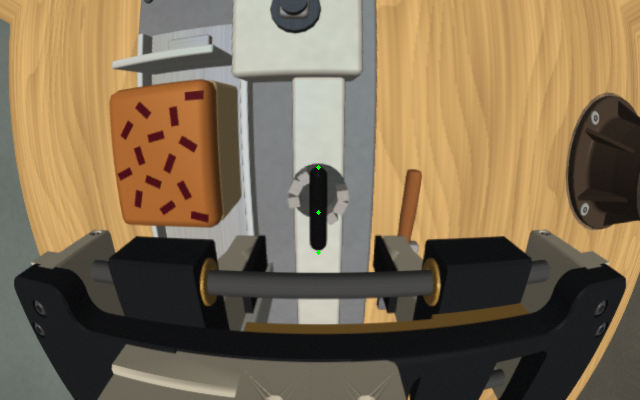

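Call:
{"fn": "drive_tool", "kwargs": {
  "deltas": [
    [0,0,-1,0,0,0],
    [0,0,-2.5,0,0,0],
    [0,0,-4,0,0,0],
    [0,0,-5.5,0,0,0],
    [0,0,-7,0,0,0],
    [0,0,-8,0,0,0],
    [0,0,-8.7,0,0,0],
    [0,0,-9,0,0,0]
  ]
}}

```text
time_s: 3.92
tcp_pos: [0.5029, 0.0096, 0.1206]
eef_rot: [-89.9, 0.0, 87.4]
contact_force: [-0.6, 1.0, -0.7]
gripper_width: 0.0613
```

Call:
{"fn": "drive_tool", "kwargs": {
  "deltas": [
    [0,0,0,0,0,0],
    [0,0,0,0,0,0],
    [0,0,0,0,0,0],
    [0,0,0,0,0,0],
    [0,0,0,0,0,0],
    [0,0,0,0,0,0],
    [0,0,0,0,0,0],
    [0,0,0,0,0,0]
  ],
  "claw": 0,
  "squeeze": 40
}}

```text
time_s: 4.58
tcp_pos: [0.5036, 0.0102, 0.1217]
eef_rot: [-90.0, -0.0, 87.4]
contact_force: [3.1, -1.1, -1.0]
gripper_width: 0.0137
```

Call:
{"fn": "drive_tool", "kwargs": {
  "deltas": [
    [0,0,0.4,0,0,0],
    [0,0,0.8,0,0,0],
    [0,0,1.2,0,0,0],
    [0,0,1.6,0,0,0],
    [0,0,2.0,0,0,0],
    [0,0,2.4,0,0,0],
    [0,0,2.4,0,0,0],
    [0,0,2.4,0,0,0]
  ]
}}

```text
time_s: 5.25
tcp_pos: [0.5035, 0.0102, 0.1453]
eef_rot: [-90.0, -0.0, 87.4]
contact_force: [7.0, -1.2, -13.0]
gripper_width: 0.0126
```

Call:
{"fn": "drive_tool", "kwargs": {
  "deltas": [
    [0.03,0,0,0,0,0.06],
    [0.05,0,0,0,0,0.14],
    [0.05,0,0,0,0,0.22],
    [0.05,0,0,0,0,0.31],
    [0.05,0,0,0,0,0.4],
    [0.05,0,0,0,0,0.49],
    [0.05,0,0,0,0,0.58],
    [0.05,0,0,0,0,0.67]
  ]
}}

```text
time_s: 5.92
tcp_pos: [0.5034, 0.0101, 0.1449]
eef_rot: [-89.9, -0.0, 126.0]
contact_force: [4.8, -0.9, -11.9]
gripper_width: 0.0131
```

Call:
{"fn": "drive_tool", "kwargs": {
  "deltas": [
    [0,0,0,0,0,0.09],
    [0,0,0,0,0,0.18],
    [0,0,0,0,0,0.27],
    [0,0,0,0,0,0.35],
    [0,0,0,0,0,0.42],
    [0,0,0,0,0,0.464],
    [0,0,0,0,0,0.464],
    [0,0,0,0,0,0.464]
  ]
}}

```text
time_s: 6.58
tcp_pos: [0.5034, 0.0101, 0.1449]
eef_rot: [-90.0, -0.1, 152.4]
contact_force: [4.6, -1.6, -13.3]
gripper_width: 0.0124
```

Call:
{"fn": "drive_tool", "kwargs": {
  "deltas": [
    [0,0,-0.2,0,0,0],
    [0,0,-0.4,0,0,0],
    [0,0,-0.6,0,0,0],
    [0,0,-0.75,0,0,0],
    [0,0,-0.85,0,0,0],
    [0,0,-0.9,0,0,0],
    [0,0,-0.9,0,0,0],
    [0,0,-0.9,0,0,0]
  ]
}}

```text
time_s: 7.25
tcp_pos: [0.5038, 0.01, 0.1373]
eef_rot: [-90.0, 0.0, 152.4]
contact_force: [-4.2, 0.7, 4.8]
gripper_width: 0.0129
```

Call:
{"fn": "drive_tool", "kwargs": {
  "deltas": [
    [0,0,0,0,0,0],
    [0,0,0,0,0,0],
    [0,0,0,0,0,0],
    [0,0,0,0,0,0],
    [0,0,0.5,0,0,0],
    [0,0,1.5,0,0,0],
    [0,0,3,0,0,0],
    [0,0,5,0,0,0]
  ],
  "claw": 0.65
}}

```text
time_s: 7.92
tcp_pos: [0.5034, 0.01, 0.187]
eef_rot: [-89.9, -0.1, 152.4]
contact_force: [0.2, -0.4, -0.2]
gripper_width: 0.0557
```

```bash
python3 - <<'E'
from h import *
st=r.get_state();im=imaging.capture('wrist')
print(st['contact_force'],st['tcp_pos'])
cv2.imwrite('pics/w2.png',im[:,:,::-1])
im=imaging.capture('scene')
cv2.imwrite('pics/s2.png',cv2.resize(im[110:280,180:440,::-1],None,fx=3,fy=3))
E
```

```text
[ 0.15388297 -0.4308639  -0.20066057] [0.50339216 0.00995368 0.18695405]
```

View pics/w2.png

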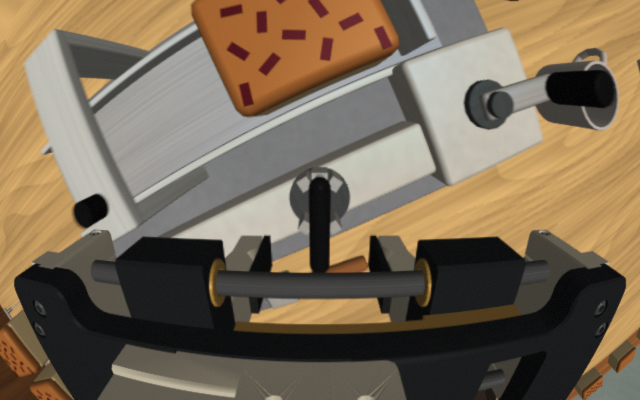

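View pics/s2.png

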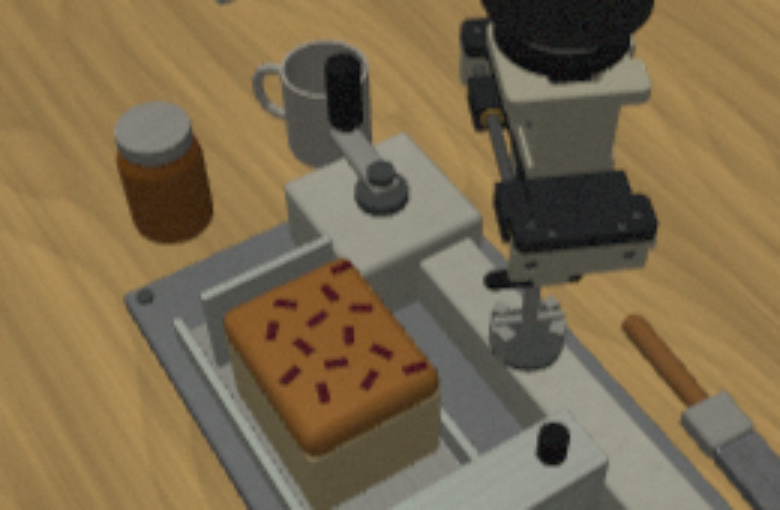

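Call:
{"fn": "drive_tool", "kwargs": {
  "deltas": [
    [0,-1,1.5,0,0,0],
    [0.1,-3.5,3,0,0,0],
    [0.2,-7,3.5,0,0,0],
    [0.3,-11,3.5,0,0,0],
    [0.4,-15,3.5,0,0,0],
    [0.5,-19,3.5,0,0,0],
    [0.6,-22,3.5,0,0,0],
    [0.6,-23,3.5,0,0,0]
  ]
}}

```text
time_s: 8.68
tcp_pos: [0.5097, -0.2234, 0.2218]
eef_rot: [-90.0, 0.0, 152.2]
contact_force: [1.0, -0.2, 1.3]
gripper_width: 0.0569
```

```bash
python3 - <<'E'
from h import *
st=r.get_state();im=imaging.capture('wrist')[:,:,::-1].copy()
print(st['tcp_pos'],imaging.landmark_of('wrist','grip')[:1],imaging.landmark_of('wrist','crank_axis')[:1])
for X in ([.5095,-.22,.186],[.5095,-.22,.155],[.515,-.16,.12],[.515,-.16,.16]):
    u=wproj(X,st);print(u);cv2.circle(im,tuple(int(a) for a in u),2,(0,255,0),-1)
cv2.imwrite('pics/w3.png',im)
E
```

```text
[ 0.50967401 -0.22335212  0.22182249] [{'position': [315.6, 214.8], 'score': 0.92}] [{'position': [244.2, 244.1], 'score': 0.76}]
[315.62076142 229.37945729]
[316.07437362 214.09745971]
[255.75882874 224.76856885]
[246.31263874 243.0508425 ]
```

View pics/w3.png

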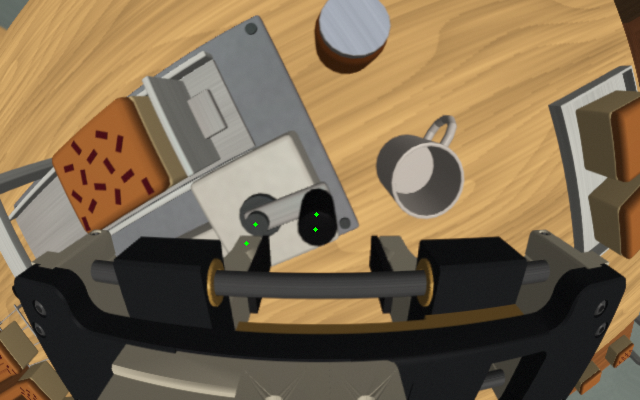

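Call:
{"fn": "drive_tool", "kwargs": {
  "deltas": [
    [0,0,-1.5,0,0,0],
    [0,0,-3,0,0,0],
    [0,0,-4.5,0,0,0],
    [0,0,-6,0,0,0],
    [0,0,-7.2,0,0,0],
    [0,0,-8,0,0,0],
    [0,0,-8,0,0,0],
    [0,0,-8,0,0,0]
  ]
}}

```text
time_s: 9.5
tcp_pos: [0.5101, -0.2191, 0.1418]
eef_rot: [-90.0, -0.0, 152.5]
contact_force: [0.9, 0.1, -0.4]
gripper_width: 0.0571
```

Call:
{"fn": "drive_tool", "kwargs": {
  "deltas": [
    [0,0,0,0,0,0],
    [0,0,0,0,0,0],
    [0,0,0,0,0,0],
    [0,0,0,0,0,0],
    [0,0,0,0,0,0],
    [0,0,0,0,0,0],
    [0,0,0,0,0,0],
    [0,0,0,0,0,0]
  ],
  "claw": 0,
  "squeeze": 25
}}

```text
time_s: 10.17
tcp_pos: [0.51, -0.2201, 0.1419]
eef_rot: [-90.0, 0.0, 152.4]
contact_force: [-1.2, -0.8, 2.2]
gripper_width: 0.0275
```

```bash
cat >> h.py <<'E'
def arc(a0,steps,rad=6.0):
    a=np.radians(a0-np.array(steps,float));b=np.radians(a0)
    return [[round(float(rad*(np.cos(x)-np.cos(b))),2),round(float(rad*(np.sin(x)-np.sin(b))),2),0,0,0,0] for x in a]
E
python3 - <<'E'
from h import *
s=[12,27,42,57,72,87,102,117]
for a in (-95,-212,-329): print(arc(a,s))
E
```

```text
[[-1.23, 0.24, 0, 0, 0, 0], [-2.66, 0.89, 0, 0, 0, 0], [-3.87, 1.89, 0, 0, 0, 0], [-4.77, 3.16, 0, 0, 0, 0], [-5.32, 4.63, 0, 0, 0, 0], [-5.47, 6.19, 0, 0, 0, 0], [-5.21, 7.73, 0, 0, 0, 0], [-4.57, 9.16, 0, 0, 0, 0]]
[[0.77, 0.99, 0, 0, 0, 0], [2.0, 1.96, 0, 0, 0, 0], [3.43, 2.59, 0, 0, 0, 0], [4.98, 2.82, 0, 0, 0, 0], [6.54, 2.64, 0, 0, 0, 0], [8.0, 2.07, 0, 0, 0, 0], [9.26, 1.14, 0, 0, 0, 0], [10.23, -0.09, 0, 0, 0, 0]]
[[0.53, -1.14, 0, 0, 0, 0], [0.84, -2.67, 0, 0, 0, 0], [0.75, -4.24, 0, 0, 0, 0], [0.25, -5.72, 0, 0, 0, 0], [-0.61, -7.03, 0, 0, 0, 0], [-1.79, -8.06, 0, 0, 0, 0], [-3.19, -8.76, 0, 0, 0, 0], [-4.72, -9.08, 0, 0, 0, 0]]
```

Call:
{"fn": "drive_tool", "kwargs": {
  "deltas": [
    [-1.23,0.24,0,0,0,0],
    [-2.66,0.89,0,0,0,0],
    [-3.87,1.89,0,0,0,0],
    [-4.77,3.16,0,0,0,0],
    [-5.32,4.63,0,0,0,0],
    [-5.47,6.19,0,0,0,0],
    [-5.21,7.73,0,0,0,0],
    [-4.57,9.16,0,0,0,0]
  ]
}}

```text
time_s: 10.83
tcp_pos: [0.4642, -0.128, 0.1419]
eef_rot: [-90.0, 0.1, 152.4]
contact_force: [5.9, -8.8, -4.9]
gripper_width: 0.0279
```

Call:
{"fn": "drive_tool", "kwargs": {
  "deltas": [
    [0.77,0.99,0,0,0,0],
    [2.0,1.96,0,0,0,0],
    [3.43,2.59,0,0,0,0],
    [4.98,2.82,0,0,0,0],
    [6.54,2.64,0,0,0,0],
    [8.0,2.07,0,0,0,0],
    [9.26,1.14,0,0,0,0],
    [10.23,-0.09,0,0,0,0]
  ]
}}

```text
time_s: 11.5
tcp_pos: [0.5666, -0.1291, 0.1417]
eef_rot: [-90.0, -0.1, 152.4]
contact_force: [-6.3, 0.9, 7.3]
gripper_width: 0.0275
```

Call:
{"fn": "drive_tool", "kwargs": {
  "deltas": [
    [0.53,-1.14,0,0,0,0],
    [0.84,-2.67,0,0,0,0],
    [0.75,-4.24,0,0,0,0],
    [0.25,-5.72,0,0,0,0],
    [-0.61,-7.03,0,0,0,0],
    [-1.79,-8.06,0,0,0,0],
    [-3.19,-8.76,0,0,0,0],
    [-4.72,-9.08,0,0,0,0]
  ]
}}

```text
time_s: 12.17
tcp_pos: [0.5199, -0.2204, 0.1419]
eef_rot: [-90.1, 0.1, 152.4]
contact_force: [3.1, 5.2, 1.8]
gripper_width: 0.0277
```

```bash
python3 - <<'E'
from h import *
for s in ('scene','top'):
    im=imaging.capture(s); c=im[110:280,180:440] if s=='scene' else im[110:280,170:430]
    cv2.imwrite(f'pics/{s}4c.png',cv2.resize(c[:,:,::-1],None,fx=3,fy=3,interpolation=cv2.INTER_CUBIC))
    print(s,[(l,x['position'],x['score']) for l in('loaf_nose','loaf','arch_mid') for x in imaging.landmark_of(s,l)[:1]])
print(r.get_state()['time_s'])
E
```

```text
scene [('loaf_nose', [317.6, 276.4], 0.74), ('loaf', [305.1, 264.1], 0.82)]
top []
12.5667
```

View pics/scene4c.png

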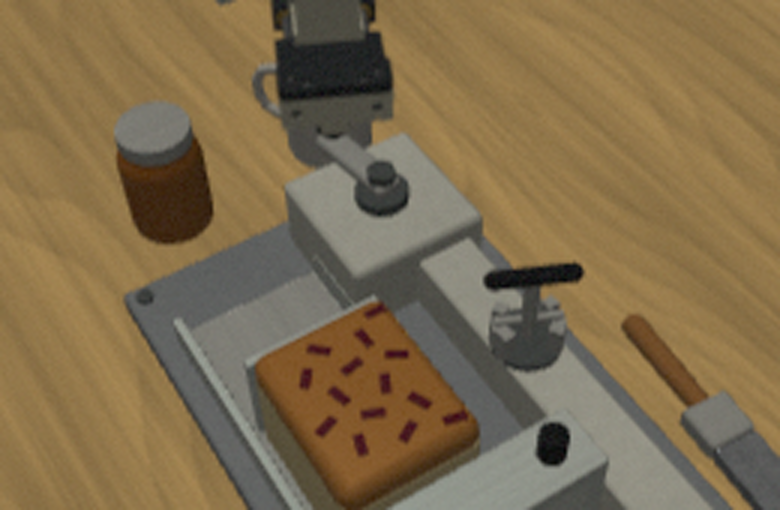

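View pics/top4c.png

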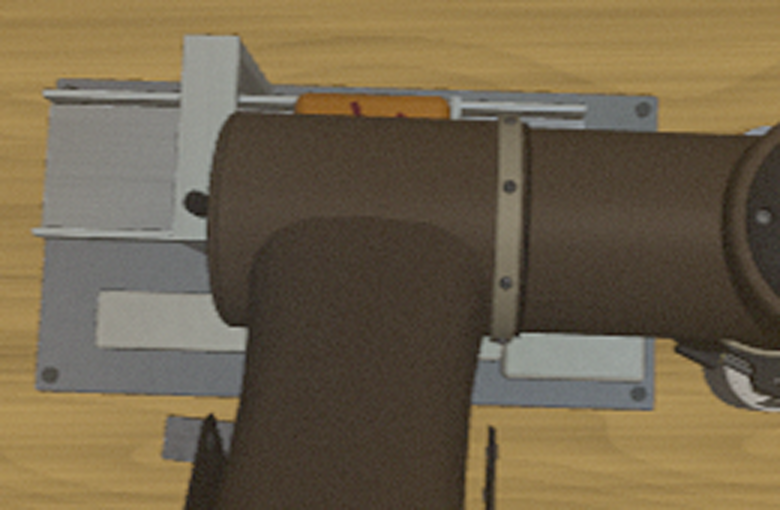

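```bash
python3 - <<'E'
from h import *
np.set_printoptions(precision=4,suppress=True)
S=lambda u,v:(180+u/3,110+v/3)
f=np.array([.045,.999,0])
for a,b in [((385,352),(420,400)),((345,268),(375,311)),((414,368),(454,418)),((290,376),(326,427)),((303,347),(340,396))]:
    A,B=a,b
    # second col are new positions
    print(onz('scene',S(*b),.13)-onz('scene',S(*a),.13))
for p in [(307.2,257.7),(317.6,276.4)]:
    q=onz('scene',p,.08);print(q,q@f)
# arch in scene: top near edge corners
T=lambda u,v:(170+u/3,110+v/3)
print('top new front',[onz('top',T(*p),.13) for p in [(297,97),(356,97),(449,98),(502,100)]])
c=imaging.get_calibration('top');print(-np.array(c['R']).T@np.array(c['t']))
E
```

```text
[0.0031 0.0449 0.    ]
[0.0043 0.0447 0.    ]
[0.0016 0.0468 0.    ]
[0.0018 0.0471 0.    ]
[0.0011 0.0476 0.    ]
[0.6417 0.0236 0.08  ] 0.05243366586020802
[0.649  0.0708 0.08  ] 0.09996885722910072
top new front [array([0.6902, 0.0681, 0.13  ]), array([0.6894, 0.0195, 0.13  ]), array([ 0.6872, -0.057 ,  0.13  ]), array([ 0.6848, -0.1006,  0.13  ])]
[ 0.46   -0.0657  1.0053]
```

```bash
python3 - <<'E'
from h import *
print(arc(-86,[10,24,38,52,66,80,94,106])); print(arc(-192,[10,24,38,52,66,80,92,100]))
E
```

```text
[[-1.05, 0.02, 0, 0, 0, 0], [-2.47, 0.35, 0, 0, 0, 0], [-3.77, 1.01, 0, 0, 0, 0], [-4.88, 1.97, 0, 0, 0, 0], [-5.72, 3.17, 0, 0, 0, 0], [-6.24, 4.53, 0, 0, 0, 0], [-6.42, 5.99, 0, 0, 0, 0], [-6.29, 7.23, 0, 0, 0, 0]]
[[0.31, 1.0, 0, 0, 0, 0], [1.01, 2.28, 0, 0, 0, 0], [2.01, 3.35, 0, 0, 0, 0], [3.24, 4.15, 0, 0, 0, 0], [4.62, 4.62, 0, 0, 0, 0], [6.08, 4.75, 0, 0, 0, 0], [7.32, 4.57, 0, 0, 0, 0], [8.12, 4.32, 0, 0, 0, 0]]
```

Call:
{"fn": "drive_tool", "kwargs": {
  "deltas": [
    [-1.05,0.02,0,0,0,0],
    [-2.47,0.35,0,0,0,0],
    [-3.77,1.01,0,0,0,0],
    [-4.88,1.97,0,0,0,0],
    [-5.72,3.17,0,0,0,0],
    [-6.24,4.53,0,0,0,0],
    [-6.42,5.99,0,0,0,0],
    [-6.29,7.23,0,0,0,0]
  ]
}}

```text
time_s: 13.23
tcp_pos: [0.4564, -0.1473, 0.1418]
eef_rot: [-90.0, 0.1, 152.4]
contact_force: [2.3, -4.9, 1.4]
gripper_width: 0.0274
```

Call:
{"fn": "drive_tool", "kwargs": {
  "deltas": [
    [0.31,1.0,0,0,0,0],
    [1.01,2.28,0,0,0,0],
    [2.01,3.35,0,0,0,0],
    [3.24,4.15,0,0,0,0],
    [4.62,4.62,0,0,0,0],
    [6.08,4.75,0,0,0,0],
    [7.32,4.57,0,0,0,0],
    [8.12,4.32,0,0,0,0]
  ]
}}

```text
time_s: 13.9
tcp_pos: [0.5382, -0.1047, 0.1417]
eef_rot: [-89.9, -0.1, 152.5]
contact_force: [-4.6, -2.6, 11.6]
gripper_width: 0.0276
```

```bash
python3 - <<'E'
from h import *
for s in ('scene','top'):
    im=imaging.capture(s); c=im[130:300,180:440] if s=='scene' else im[110:280,170:430]
    cv2.imwrite(f'pics/{s}5c.png',cv2.resize(c[:,:,::-1],None,fx=3,fy=3,interpolation=cv2.INTER_CUBIC))
    print(s,[(l,x['position'],x['score']) for l in('loaf_nose','loaf') for x in imaging.landmark_of(s,l)[:1]])
print(r.get_state()['time_s'])
E
```

```text
scene [('loaf_nose', [332.5, 291.7], 0.74), ('loaf', [314.6, 279.1], 0.81)]
top [('loaf_nose', [291.5, 217.4], 0.24), ('loaf', [281.3, 171.5], 0.98)]
14.2
```

View pics/scene5c.png

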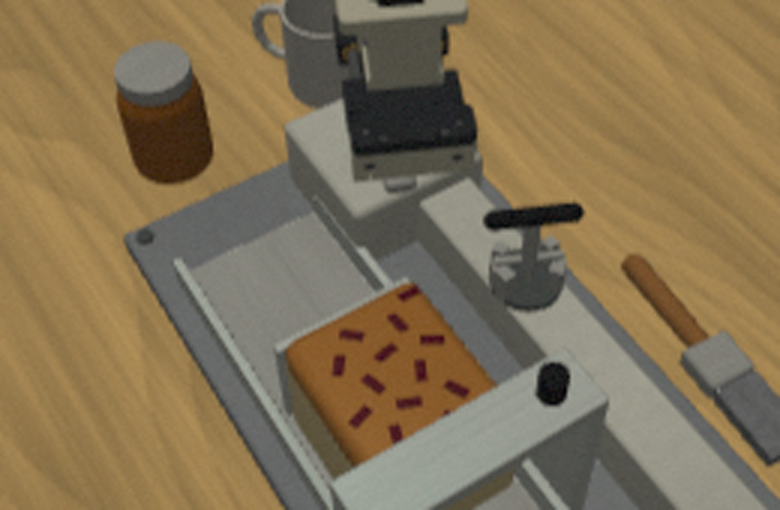

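View pics/top5c.png

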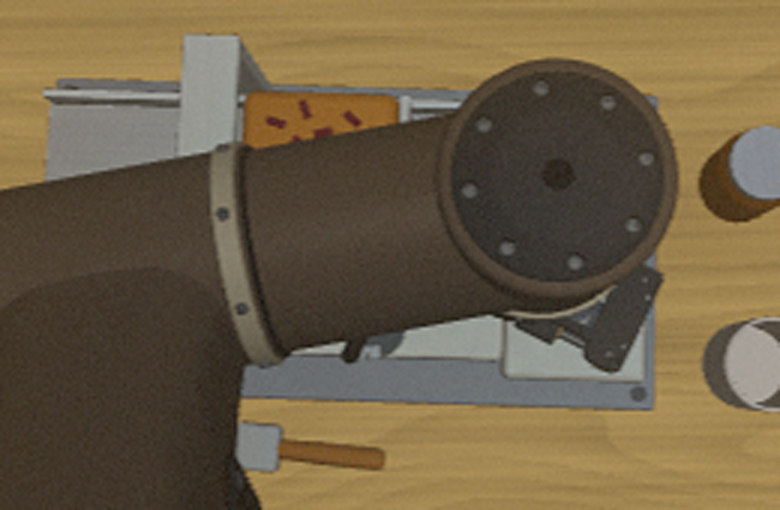

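```bash
python3 - <<'E'
from h import *
np.set_printoptions(precision=4,suppress=True)
S=lambda u,v:(180+u/3,110+v/3)
S2=lambda u,v:(180+u/3,130+v/3)
f=np.array([.045,.999,0])
for a,b in [((385,352),(420,370)),((345,268),(408,293)),((414,368),(457,389)),((290,376),(360,417)),((303,347),(373,384)),((385,352),(420,370)),((348,337),(420,370)),((380,380),(0,0))][:]:
    print((onz('scene',S2(*b),.13)-onz('scene',S(*a),.13))@f)
q=onz('scene',(332.5,291.7),.08);print(q,q@f)
T=lambda u,v:(170+u/3,110+v/3)
for p in [(245,94),(397,97),(356,97),(502,100)]:
    q=onz('top',T(*p),.13);print(q,q@f)
# arch in scene crop5 top corners
for p in [(333,482),(570,350),(607,402)]:
    q=onz('scene',S2(*p),.175);print('arch',q,q@f)
for p in [(185,35),(238,35),(174,235),(233,235)]:
    q=onz('top',T(*p),.175);print('archt',q,q@f)
E
```

```text
0.06412731191590221
0.08735875779532447
0.06689785627122033
0.08993017016197807
0.09021916939838083
0.06412731191590221
0.08843265520241321
-0.45181889720726753
[0.6446 0.1142 0.08  ] 0.14308504024204335
[0.6935 0.1109 0.13  ] 0.14204422178708342
[ 0.6888 -0.0143  0.13  ] 0.016741644887707408
[0.6894 0.0195 0.13  ] 0.05048080712239916
[ 0.6848 -0.1006  0.13  ] -0.06963949080699973
arch [0.7295 0.1092 0.175 ] 0.14190951386664355
arch [0.5674 0.1192 0.175 ] 0.14465183023688247
arch [0.573  0.1589 0.175 ] 0.18452954073864317
archt [0.7298 0.1493 0.175 ] 0.18200024942848733
archt [0.729  0.1076 0.175 ] 0.14028152789532622
archt [0.5713 0.1562 0.175 ] 0.18174986603193014
archt [0.5706 0.1106 0.175 ] 0.13619805673973756
```

```bash
python3 - <<'E'
from h import *
print(arc(-292,[7,14,20]))
E
```

```text
[[0.66, -0.32, 0, 0, 0, 0], [1.28, -0.71, 0, 0, 0, 0], [1.77, -1.1, 0, 0, 0, 0]]
```

Call:
{"fn": "drive_tool", "kwargs": {
  "deltas": [
    [0.66,-0.32,0,0,0,0],
    [1.28,-0.71,0,0,0,0],
    [1.77,-1.1,0,0,0,0],
    [1.77,-1.1,0,0,0,0],
    [1.77,-1.1,0,0,0,0],
    [1.77,-1.1,0,0,0,0],
    [1.77,-1.1,0,0,0,0],
    [1.77,-1.1,0,0,0,0]
  ]
}}

```text
time_s: 14.87
tcp_pos: [0.5554, -0.1157, 0.1417]
eef_rot: [-89.9, -0.0, 152.4]
contact_force: [-2.5, -3.1, 7.1]
gripper_width: 0.0277
```

Call:
{"fn": "drive_tool", "kwargs": {
  "deltas": [
    [0,0,0,0,0,0],
    [0,0,0,0,0,0],
    [0,0,0,0,0,0],
    [0,0,0,0,0,0],
    [0,0,1.5,0,0,0],
    [0,0,3.5,0,0,0],
    [0,0,6,0,0,0],
    [0,0,8,0,0,0]
  ],
  "claw": 0.65
}}

```text
time_s: 15.53
tcp_pos: [0.5555, -0.1153, 0.2227]
eef_rot: [-90.0, -0.0, 152.4]
contact_force: [1.1, 0.5, -0.1]
gripper_width: 0.0573
```

Call:
{"fn": "drive_tool", "kwargs": {
  "deltas": [
    [-1,2.4,0,0,0,0],
    [-2.2,5.3,0,0,0,0],
    [-3.5,8.4,0,0,0,0],
    [-4.6,11,0,0,0,0],
    [-5.2,12.4,0,0,0,0],
    [-5.2,12.6,-1,0,0,0],
    [-5.2,12.6,-2,0,0,0],
    [-5.2,12.6,-2,0,0,0]
  ]
}}

```text
time_s: 16.2
tcp_pos: [0.502, 0.0103, 0.199]
eef_rot: [-89.9, -0.2, 152.4]
contact_force: [-0.5, 0.3, -0.8]
gripper_width: 0.057
```

```bash
python3 - <<'E'
from h import *
st=r.get_state();im=imaging.capture('wrist')
cv2.imwrite('pics/w6.png',im[:,:,::-1]); print(st['tcp_pos'],st['eef_rot'],wproj([.5035,.0095,.158],st))
E
```

```text
[0.50202632 0.01031054 0.19900173] [-89.86983666  -0.1721544  152.4039853 ] [319.82699737 221.79930169]
```

View pics/w6.png

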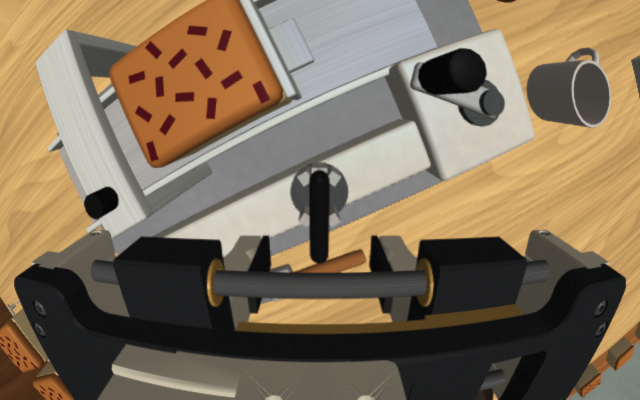

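Call:
{"fn": "drive_tool", "kwargs": {
  "deltas": [
    [0.1,0,-1,0,0,0],
    [0.1,0,-2.3,0,0,0],
    [0.1,0,-3.6,0,0,0],
    [0.1,0,-4.9,0,0,0],
    [0.1,0,-6,0,0,0],
    [0.1,0,-6.5,0,0,0],
    [0.1,0,-6.5,0,0,0],
    [0.1,0,-6.5,0,0,0]
  ]
}}

```text
time_s: 16.92
tcp_pos: [0.5046, 0.0101, 0.1364]
eef_rot: [-90.0, -0.0, 152.4]
contact_force: [0.4, 0.2, -0.1]
gripper_width: 0.0568
```

Call:
{"fn": "drive_tool", "kwargs": {
  "deltas": [
    [0,0,0,0,0,0],
    [0,0,0,0,0,0],
    [0,0,0,0,0,0],
    [0,0,0,0,0,0],
    [0,0,0,0,0,0],
    [0,0,0,0,0,0],
    [0,0,0,0,0,0],
    [0,0,0,0,0,0]
  ],
  "claw": 0,
  "squeeze": 40
}}

```text
time_s: 17.58
tcp_pos: [0.5041, 0.0101, 0.1366]
eef_rot: [-89.9, -0.0, 152.4]
contact_force: [-0.7, -2.3, 0.6]
gripper_width: 0.0129
```

Call:
{"fn": "drive_tool", "kwargs": {
  "deltas": [
    [0,0,0.2,0,0,0],
    [0,0,0.4,0,0,0],
    [0,0,0.6,0,0,0],
    [0,0,0.75,0,0,0],
    [0,0,0.85,0,0,0],
    [0,0,0.85,0,0,0],
    [0,0,0.85,0,0,0],
    [0,0,0.85,0,0,0]
  ]
}}

```text
time_s: 18.25
tcp_pos: [0.5037, 0.0101, 0.1437]
eef_rot: [-89.9, -0.1, 152.4]
contact_force: [4.6, -4.6, -12.4]
gripper_width: 0.013
```

Call:
{"fn": "drive_tool", "kwargs": {
  "deltas": [
    [0,0,0,0,0,-0.05],
    [0,0,0,0,0,-0.13],
    [0,0,0,0,0,-0.22],
    [0,0,0,0,0,-0.31],
    [0,0,0,0,0,-0.4],
    [0,0,0,0,0,-0.49],
    [0,0,0,0,0,-0.58],
    [0,0,0,0,0,-0.67]
  ]
}}

```text
time_s: 18.92
tcp_pos: [0.5036, 0.01, 0.1436]
eef_rot: [-89.9, -0.0, 113.7]
contact_force: [3.6, -4.6, -11.6]
gripper_width: 0.0125
```

Call:
{"fn": "drive_tool", "kwargs": {
  "deltas": [
    [0,0,0,0,0,-0.09],
    [0,0,0,0,0,-0.18],
    [0,0,0,0,0,-0.27],
    [0,0,0,0,0,-0.36],
    [0,0,0,0,0,-0.43],
    [0,0,0,0,0,-0.464],
    [0,0,0,0,0,-0.464],
    [0,0,0,0,0,-0.464]
  ]
}}

```text
time_s: 19.58
tcp_pos: [0.5035, 0.01, 0.1436]
eef_rot: [-89.9, 0.1, 87.4]
contact_force: [5.1, -4.4, -13.1]
gripper_width: 0.0129
```

Call:
{"fn": "drive_tool", "kwargs": {
  "deltas": [
    [0,0,-0.2,0,0,0],
    [0,0,-0.4,0,0,0],
    [0,0,-0.6,0,0,0],
    [0,0,-0.8,0,0,0],
    [0,0,-1,0,0,0],
    [0,0,-1,0,0,0],
    [0,0,-1,0,0,0],
    [0,0,-1,0,0,0]
  ]
}}

```text
time_s: 20.25
tcp_pos: [0.5036, 0.01, 0.1338]
eef_rot: [-89.9, 0.1, 87.4]
contact_force: [3.5, -5.1, -10.1]
gripper_width: 0.0127
```

Call:
{"fn": "drive_tool", "kwargs": {
  "deltas": [
    [0,0,-0.1,0,0,0],
    [0,0,-0.2,0,0,0],
    [0,0,-0.3,0,0,0],
    [0,0,-0.3,0,0,0],
    [0,0,-0.3,0,0,0],
    [0,0,-0.3,0,0,0],
    [0,0,-0.3,0,0,0],
    [0,0,-0.3,0,0,0]
  ]
}}

```text
time_s: 20.92
tcp_pos: [0.5039, 0.01, 0.1325]
eef_rot: [-90.0, 0.0, 87.4]
contact_force: [-2.2, -5.1, 3.5]
gripper_width: 0.0129
```

Call:
{"fn": "drive_tool", "kwargs": {
  "deltas": [
    [0,0,0,0,0,0],
    [0,0,0,0,0,0],
    [0,0,0,0,0,0],
    [0,0,0,0,0,0],
    [0,0,1,0,0,0],
    [0,0,3.5,0,0,0],
    [0,0,6.5,0,0,0],
    [0,0,9,0,0,0]
  ],
  "claw": 0.65
}}

```text
time_s: 21.58
tcp_pos: [0.5046, 0.0106, 0.2244]
eef_rot: [-90.0, 0.0, 87.4]
contact_force: [1.3, 0.1, 0.5]
gripper_width: 0.0559
```

Call:
{"fn": "drive_tool", "kwargs": {
  "deltas": [
    [0.6,-1.5,0,0,0,0],
    [1.7,-4.2,0,0,0,0],
    [3,-7.3,0,0,0,0],
    [4.2,-10.2,0,0,0,0],
    [5,-12.2,0,0,0,0],
    [5.2,-12.6,0,0,0,0],
    [5.2,-12.6,0,0,0,0],
    [5.2,-12.6,0,0,0,0]
  ]
}}

```text
time_s: 22.25
tcp_pos: [0.5562, -0.1154, 0.2223]
eef_rot: [-90.0, -0.0, 87.4]
contact_force: [-0.1, -0.8, 0.1]
gripper_width: 0.0569
```

```bash
python3 - <<'E'
from h import *
st=r.get_state();im=imaging.capture('wrist')
cv2.imwrite('pics/w7.png',im[:,:,::-1]); print(st['tcp_pos'],wproj([.5555,-.1157,.155],st),imaging.landmark_of('wrist','grip')[:1])
im=imaging.capture('scene')
cv2.imwrite('pics/s7.png',cv2.resize(im[130:300,180:440,::-1],None,fx=3,fy=3))
E
```

```text
[ 0.55620907 -0.11538581  0.22230093] [320.47003789 211.14382145] [{'position': [319.2, 213.1], 'score': 0.73}]
```

View pics/w7.png

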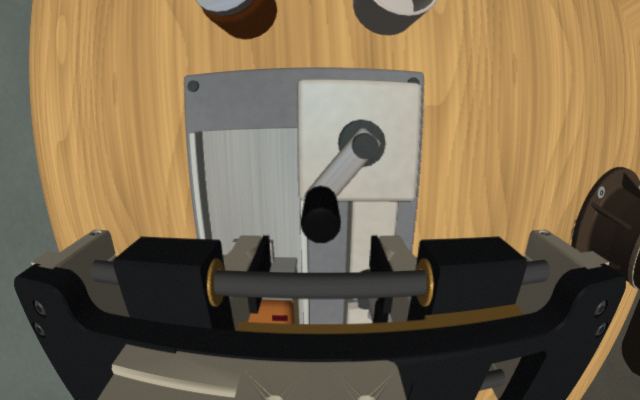

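View pics/s7.png

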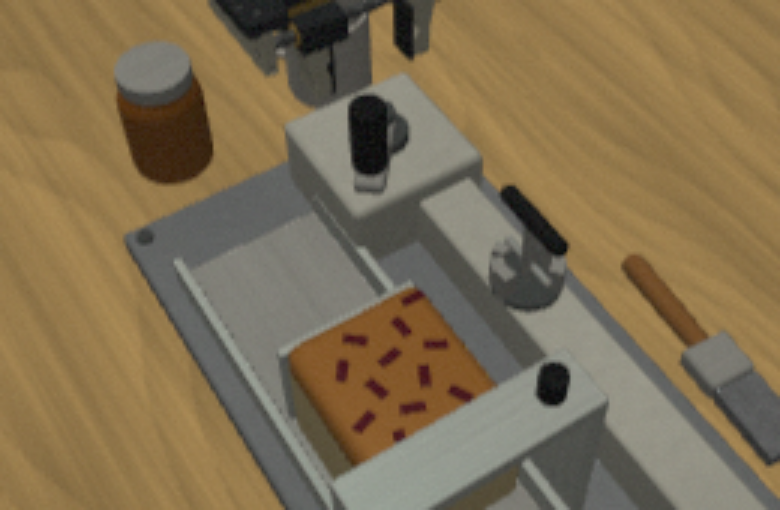

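Call:
{"fn": "drive_tool", "kwargs": {
  "deltas": [
    [0,0,-1.5,0,0,0],
    [0,0,-3,0,0,0],
    [0,0,-4.5,0,0,0],
    [0,0,-6,0,0,0],
    [0,0,-7.2,0,0,0],
    [0,0,-8,0,0,0],
    [0,0,-8,0,0,0],
    [0,0,-8,0,0,0]
  ]
}}

```text
time_s: 23.07
tcp_pos: [0.5563, -0.115, 0.1423]
eef_rot: [-90.0, 0.0, 87.5]
contact_force: [-0.3, -0.0, 0.3]
gripper_width: 0.0571
```

Call:
{"fn": "drive_tool", "kwargs": {
  "deltas": [
    [0,0,0,0,0,0],
    [0,0,0,0,0,0],
    [0,0,0,0,0,0],
    [0,0,0,0,0,0],
    [0,0,0,0,0,0],
    [0,0,0,0,0,0],
    [0,0,0,0,0,0],
    [0,0,0,0,0,0]
  ],
  "claw": 0,
  "squeeze": 15
}}

```text
time_s: 23.73
tcp_pos: [0.5564, -0.1155, 0.1423]
eef_rot: [-90.0, 0.0, 87.4]
contact_force: [-1.4, 0.6, 2.0]
gripper_width: 0.0276
```

```bash
python3 - <<'E'
from h import *
print(arc(0,[0])) 
for a in range(48,-110,-14): print(a,arc(a,[2,4,6,8,10,12,14,14]))
E
```

```text
[[0.0, 0.0, 0, 0, 0, 0]]
48 [[0.15, -0.14, 0, 0, 0, 0], [0.3, -0.29, 0, 0, 0, 0], [0.44, -0.44, 0, 0, 0, 0], [0.58, -0.6, 0, 0, 0, 0], [0.71, -0.76, 0, 0, 0, 0], [0.84, -0.93, 0, 0, 0, 0], [0.96, -1.1, 0, 0, 0, 0], [0.96, -1.1, 0, 0, 0, 0]]
34 [[0.11, -0.18, 0, 0, 0, 0], [0.22, -0.36, 0, 0, 0, 0], [0.32, -0.54, 0, 0, 0, 0], [0.42, -0.72, 0, 0, 0, 0], [0.51, -0.91, 0, 0, 0, 0], [0.59, -1.11, 0, 0, 0, 0], [0.66, -1.3, 0, 0, 0, 0], [0.66, -1.3, 0, 0, 0, 0]]
20 [[0.07, -0.2, 0, 0, 0, 0], [0.13, -0.4, 0, 0, 0, 0], [0.18, -0.6, 0, 0, 0, 0], [0.23, -0.8, 0, 0, 0, 0], [0.27, -1.01, 0, 0, 0, 0], [0.3, -1.22, 0, 0, 0, 0], [0.33, -1.42, 0, 0, 0, 0], [0.33, -1.42, 0, 0, 0, 0]]
6 [[0.02, -0.21, 0, 0, 0, 0], [0.03, -0.42, 0, 0, 0, 0], [0.03, -0.63, 0, 0, 0, 0], [0.03, -0.84, 0, 0, 0, 0], [0.02, -1.05, 0, 0, 0, 0], [0.0, -1.25, 0, 0, 0, 0], [-0.03, -1.46, 0, 0, 0, 0], [-0.03, -1.46, 0, 0, 0, 0]]
-8 [[-0.03, -0.21, 0, 0, 0, 0], [-0.07, -0.41, 0, 0, 0, 0], [-0.12, -0.62, 0, 0, 0, 0], [-0.17, -0.82, 0, 0, 0, 0], [-0.24, -1.02, 0, 0, 0, 0], [-0.3, -1.22, 0, 0, 0, 0], [-0.38, -1.41, 0, 0, 0, 0], [-0.38,
[... 896 characters left out ...]
 0], [-1.38, -0.48, 0, 0, 0, 0]]
-78 [[-0.21, -0.04, 0, 0, 0, 0], [-0.41, -0.07, 0, 0, 0, 0], [-0.62, -0.1, 0, 0, 0, 0], [-0.83, -0.12, 0, 0, 0, 0], [-1.04, -0.13, 0, 0, 0, 0], [-1.25, -0.13, 0, 0, 0, 0], [-1.46, -0.13, 0, 0, 0, 0], [-1.46, -0.13, 0, 0, 0, 0]]
-92 [[-0.21, 0.01, 0, 0, 0, 0], [-0.42, 0.03, 0, 0, 0, 0], [-0.63, 0.05, 0, 0, 0, 0], [-0.83, 0.09, 0, 0, 0, 0], [-1.04, 0.13, 0, 0, 0, 0], [-1.24, 0.17, 0, 0, 0, 0], [-1.44, 0.23, 0, 0, 0, 0], [-1.44, 0.23, 0, 0, 0, 0]]
-106 [[-0.2, 0.06, 0, 0, 0, 0], [-0.4, 0.13, 0, 0, 0, 0], [-0.59, 0.2, 0, 0, 0, 0], [-0.79, 0.29, 0, 0, 0, 0], [-0.98, 0.37, 0, 0, 0, 0], [-1.16, 0.47, 0, 0, 0, 0], [-1.35, 0.57, 0, 0, 0, 0], [-1.35, 0.57, 0, 0, 0, 0]]
```

Call:
{"fn": "drive_tool", "kwargs": {
  "deltas": [
    [0.15,-0.14,0,0,0,0],
    [0.3,-0.29,0,0,0,0],
    [0.44,-0.44,0,0,0,0],
    [0.58,-0.6,0,0,0,0],
    [0.71,-0.76,0,0,0,0],
    [0.84,-0.93,0,0,0,0],
    [0.96,-1.1,0,0,0,0],
    [0.96,-1.1,0,0,0,0]
  ]
}}

```text
time_s: 24.4
tcp_pos: [0.566, -0.1267, 0.1423]
eef_rot: [-90.0, 0.0, 87.4]
contact_force: [-2.5, 1.7, 5.2]
gripper_width: 0.0274
```

```bash
cat > tee.py <<'E'
from h import *
import sys
im=imaging.capture('scene')
cv2.imwrite('pics/t%s.png'%sys.argv[1],cv2.resize(im[150:300,260:420,::-1],None,fx=4,fy=4))
# dark bar centroid
g=im[180:215,340:376].max(2)<45; v,u=np.nonzero(g); print(u.mean()+340,v.mean()+180,len(u), r.get_state()['contact_force'])
E
python3 tee.py a
```

```text
357.72727272727275 203.47878787878787 165 [-3.18941715  1.88584233  4.68229853]
```

Call:
{"fn": "drive_tool", "kwargs": {
  "deltas": [
    [0.11,-0.18,0,0,0,0],
    [0.22,-0.36,0,0,0,0],
    [0.32,-0.54,0,0,0,0],
    [0.42,-0.72,0,0,0,0],
    [0.51,-0.91,0,0,0,0],
    [0.59,-1.11,0,0,0,0],
    [0.66,-1.3,0,0,0,0],
    [0.66,-1.3,0,0,0,0]
  ]
}}

```text
time_s: 25.12
tcp_pos: [0.5725, -0.1397, 0.1422]
eef_rot: [-90.0, 0.0, 87.4]
contact_force: [-3.4, 1.8, 4.7]
gripper_width: 0.0275
```

```bash
python3 tee.py b
```

```text
357.7530120481928 203.53614457831324 166 [-2.79975123  1.21719171  5.06886251]
```

Call:
{"fn": "drive_tool", "kwargs": {
  "deltas": [
    [0.07,-0.2,0,0,0,0],
    [0.13,-0.4,0,0,0,0],
    [0.18,-0.6,0,0,0,0],
    [0.23,-0.8,0,0,0,0],
    [0.27,-1.01,0,0,0,0],
    [0.3,-1.22,0,0,0,0],
    [0.33,-1.42,0,0,0,0],
    [0.33,-1.42,0,0,0,0]
  ]
}}

```text
time_s: 25.83
tcp_pos: [0.5757, -0.1538, 0.1422]
eef_rot: [-90.0, -0.0, 87.4]
contact_force: [-3.2, 2.1, 5.5]
gripper_width: 0.0275
```

```bash
python3 tee.py c
```

```text
357.7289156626506 203.5120481927711 166 [-3.07798932  1.67899771  5.87388811]
```

Call:
{"fn": "drive_tool", "kwargs": {
  "deltas": [
    [0.02,-0.21,0,0,0,0],
    [0.03,-0.42,0,0,0,0],
    [0.03,-0.63,0,0,0,0],
    [0.03,-0.84,0,0,0,0],
    [0.02,-1.05,0,0,0,0],
    [0.0,-1.25,0,0,0,0],
    [-0.03,-1.46,0,0,0,0],
    [-0.03,-1.46,0,0,0,0]
  ]
}}

```text
time_s: 26.55
tcp_pos: [0.5754, -0.1683, 0.1423]
eef_rot: [-90.0, -0.0, 87.4]
contact_force: [-2.5, 2.8, 5.7]
gripper_width: 0.0274
```

```bash
python3 tee.py d
```

```text
357.6871165644172 203.54601226993864 163 [-3.3638819   2.79951073  5.35662964]
```

Call:
{"fn": "drive_tool", "kwargs": {
  "deltas": [
    [-0.03,-0.21,0,0,0,0],
    [-0.07,-0.41,0,0,0,0],
    [-0.12,-0.62,0,0,0,0],
    [-0.17,-0.82,0,0,0,0],
    [-0.24,-1.02,0,0,0,0],
    [-0.3,-1.22,0,0,0,0],
    [-0.38,-1.41,0,0,0,0],
    [-0.38,-1.41,0,0,0,0]
  ]
}}

```text
time_s: 27.27
tcp_pos: [0.5715, -0.1825, 0.1422]
eef_rot: [-90.0, -0.0, 87.4]
contact_force: [-2.6, 2.3, 5.2]
gripper_width: 0.0275
```

```bash
python3 tee.py e
```

```text
356.17857142857144 205.65714285714284 140 [-3.49577316  3.4341263   5.57925295]
```

View pics/te.png

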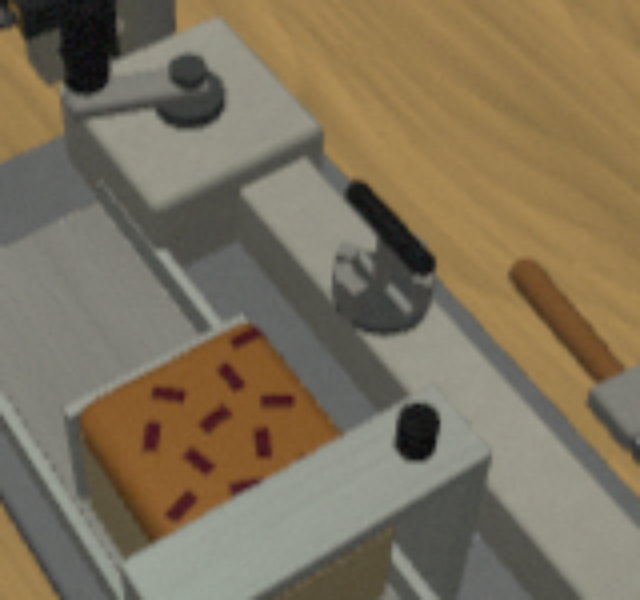

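```bash
python3 - <<'E'
import cv2,numpy as np
a=cv2.imread('pics/scene0.png')[150:300,260:420]; 
b=cv2.resize(cv2.imread('pics/te.png'),(160,150),interpolation=cv2.INTER_AREA)
for im in (a,b):
    g=im[30:65,80:116].max(2)<45;v,u=np.nonzero(g);print(u.mean()+340,v.mean()+180,len(u))
cv2.imwrite('pics/cmp.png',cv2.resize(np.hstack([a[20:90,70:130],b[20:90,70:130]]),None,fx=6,fy=6,interpolation=cv2.INTER_CUBIC))
E
```

```text
356.12056737588654 205.6241134751773 141
356.1777777777778 205.74814814814815 135
```

View pics/cmp.png

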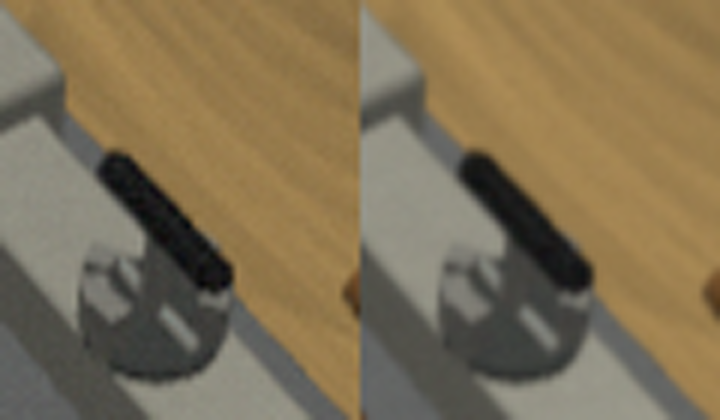

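Call:
{"fn": "drive_tool", "kwargs": {
  "deltas": [
    [0,0,0,0,0,0],
    [0,0,0,0,0,0],
    [0,0,0,0,0,0],
    [0,0,0,0,0,0],
    [0,0,1,0,0,0],
    [0,0,3,0,0,0],
    [0,0,5.5,0,0,0],
    [0,0,8,0,0,0]
  ],
  "claw": 0.65
}}

```text
time_s: 27.98
tcp_pos: [0.5715, -0.1825, 0.2234]
eef_rot: [-90.0, 0.0, 87.4]
contact_force: [0.8, -0.7, 1.0]
gripper_width: 0.0567
```

Call:
{"fn": "drive_tool", "kwargs": {
  "deltas": [
    [0,-1,1,0,0,0],
    [-0.5,-3.5,2,0,0,0],
    [-1,-6.5,2,0,0,0],
    [-2,-10,2,0,0,0],
    [-3,-13.5,2,0,0,0],
    [-4,-17,2,0,0,0],
    [-5,-20,2,0,0,0],
    [-5,-20,2,0,0,0]
  ]
}}

```text
time_s: 28.65
tcp_pos: [0.5196, -0.387, 0.2421]
eef_rot: [-89.9, 0.0, 87.2]
contact_force: [0.1, 0.8, -0.5]
gripper_width: 0.0568
```

```bash
python3 tee.py f; python3 - <<'E'
from h import *
im=imaging.capture('top')
cv2.imwrite('pics/topf.png',cv2.resize(im[110:280,170:430,::-1],None,fx=3,fy=3,interpolation=cv2.INTER_CUBIC))
print(r.get_state()['time_s'])
print([(l,x['position'],x['score']) for l in('loaf_nose','loaf') for x in imaging.landmark_of('scene',l)[:1]])
E
```

```text
356.0845070422535 205.61267605633802 142 [-0.3028246   0.74646516 -0.17724562]
28.75
[('loaf_nose', [336.6, 301.9], 0.62), ('loaf', [318.1, 286.2], 0.58)]
```

View pics/topf.png

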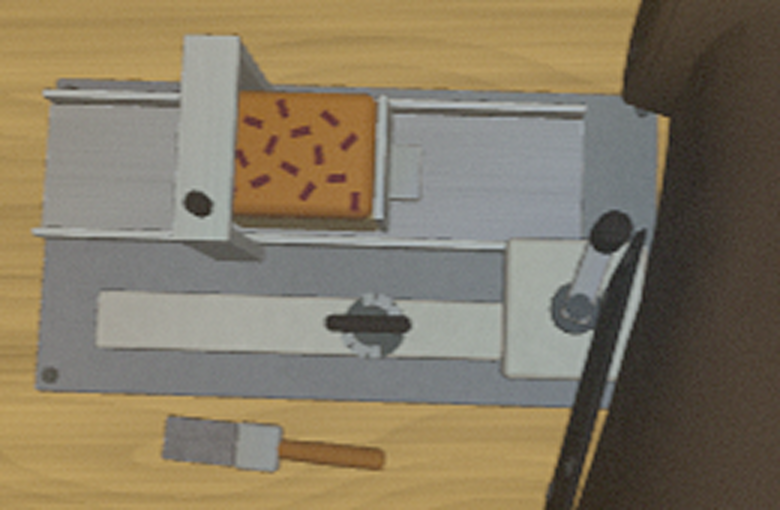

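View pics/tf.png

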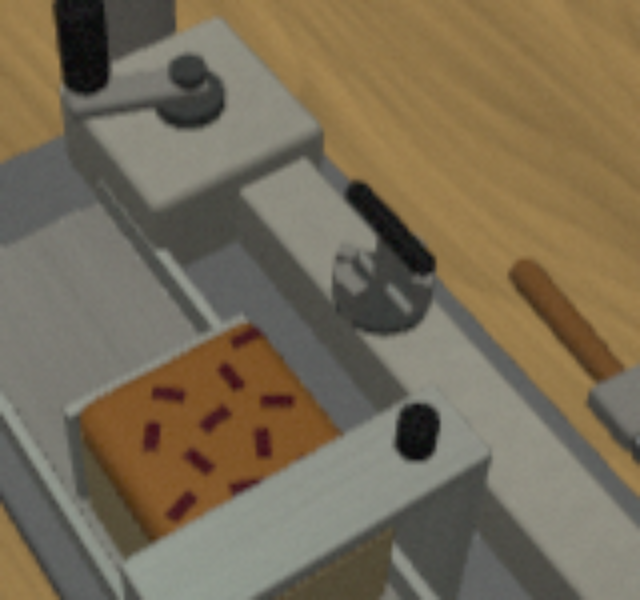

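```bash
python3 - <<'E'
from h import *
T=lambda u,v:(170+u/3,110+v/3)
f=np.array([.045,.999,0])
# petals in top, start -> now
for a,b in [((480,145),(349,142)),((491,205),(355,201)),((462,122),(330,118)),((416,112),(282,109)),((441,200),(308,191)),((452,158),(319,155))]:
    print((onz('top',T(*b),.13)-onz('top',T(*a),.13))@f)
q=onz('scene',(336.6,301.9),.08);print(q,q@f)
c=np.mean([onz('top',T(*p),.13)@f for p in [(356,97),(502,100),(352,218),(500,222)]]);print('centre start',c)
E
```

```text
0.10734190815887094
0.11080827086174194
0.10846916681880182
0.11026595009928615
0.1086850320427496
0.10889240250459659
[0.65077458 0.13537815 0.08      ] 0.16452763171109516
centre start -0.009970061088206765
```

```bash
python3 -c "
from plant import r
print(r.close_job())"
```

```text
the job is handed in; nothing more can be done
None
```

The job is done and handed in at about 29 s of the 72 s allowed. The pin is home in a hole and the front end of the loaf is close to the middle of the arch.

- **What I did:**
  - I lifted the pin about 24 mm, twisted it 65° and parked it in the rest notch.
  - I wound the crank clockwise by its grip until the loaf's front end was about 13 mm short of the arch's middle.
  - I twisted the pin back out of its notch so it rode on the bar, then wound gently on until it dropped into a hole, let go and backed off.
- **Pin:** In the scene picture the T-handle is back within about 0.1 pixel of where it started, so the pin is home. I judged the snap from the picture and did not wind on to feel the hard stop.
- **Loaf:** It moved about 109 mm. That puts its front end at 0.164 m along the feed. The arch's middle measured 0.160 m from the top camera and 0.164 m from the scene camera, so the front end is within about 5 mm of it; the limit is 22 mm.
- **Robot and bystanders:** The hand stands clear and reads about zero force. I kept the fingertips above the loaf whenever they were near it. The brush is where it started in the last top picture; the jar and mug were unmoved in earlier pictures, but the arm hid them in the last one.

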